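# Slide the specimen stage to its marked stop

### The job

Press down the sprung pad in the middle of the specimen stage to free its brake and, keeping it pressed, push the stage along its rail until it meets the marked stop, the one with the upright pointed plate; then let the pad come up again so that the brake holds. Only press and push with the fingertips: do not grip anything, use no great force and never drag the stage with the brake on. The dish must ride along undisturbed in its seat, and everything else on the bench stays where it is.

Things in the scene. Friction and masses are not known exactly. Their poses are not given: they have to be found in the camera images.
- rail: Flat dark-metal bed plate 64 mm wide, 420 mm long, 10 mm high, with an aluminium guide bar on it up to 20 mm; fixed to the bench. Origin: centre of its underside, on the bench. Its y axis runs along the rail (the stage slides along it either way), its x axis points across it, away from the robot.
- stage: Aluminium carriage that slides on the rail: a frame 72 mm across the rail, 84 mm along it, top 34 mm above the bench, and a black plate on its far (+x) side that carries the dish. Origin on the rail's centre line under the middle of the carriage, at bench height; axes as the rail's. A spring brake holds it against about 12 to 18 N along the rail; with the pad pressed, about 1 N and a little damping are left. It cannot come off the rail.
- pad_top (a point): Centre of the top face of the black thumb pad in the middle of the stage, 46 mm above the bench when up. The pad is 38 mm across the rail and 50 mm along it; its two ends along the rail carry cross ribs 5 mm thick, 3 mm higher than the face (40 mm between them). Axes as the rail's.
- pad (a joint): Travel of the pad in m: 0 up (brake on), grows as it is pressed straight down, 0.010 at its lower end stop. The spring needs about 10 N to give way and 12 N at the end of travel; the brake is free once the pad is 1.5 mm down; pressing 4 to 6 mm is right. The pad springs up when let go.
- stage_mid (a point): Middle of the stage, on the rail's centre line, 27 mm above the bench. Its end faces lie 42 mm either way along the rail.
- marked_stop: The marked stop: steel saddle clamped over the rail, 68 mm across the rail, 22 mm along it, top 38 mm above the bench, with a black clamp knob on the near side and, on top, an upright pointed steel plate 26 mm wide whose point is 81 mm above the bench. Fixed. May be at either end of the rail. Origin on the rail's centre line at bench height; axes as the rail's.
- marked_stop_mid (a point): Point in the middle of the marked stop, 27 mm above the bench. When the stage meets the stop, stage_mid is 53 mm from here.
- plain_stop: The other stop, the same saddle without the upright plate, toward the other end of the rail. Fixed.
- dish_mid (a point): Centre (half-way up) of the clear lidded petri dish, 63 mm across, 15 mm high, loose on the stage's plate between four short pegs, 77 mm from the rail's centre line on the far side.
- dish_seat (a point): Where the dish's centre belongs, on the stage's plate; moves with the stage.
- tweezers: Bystander, to be left alone; origin at the centre of its underside: steel tweezers lying flat, 124 mm long, near side of the rail
- needle_probe: Bystander, to be left alone; origin at the centre of its underside: thin mounted needle lying flat, 148 mm long, near side of the rail
- spare_dish: Bystander, to be left alone; origin at the centre of its underside: second lidded petri dish, 58 mm across, 15 mm high, on the bench on the near side of the rail
- blower: Bystander, to be left alone; origin at the centre of its underside: black rubber bulb blower with red nozzle, 54 x 125 mm high, standing right of the rail
- dropper_bottle: Bystander, to be left alone; origin at the centre of its underside: small brown dropper bottle, 33 x 102 mm high, right of the rail
- rock: Bystander, to be left alone; origin at the centre of its underside: dark rock specimen about 50 mm, right of the rail
- wash_bottle: Bystander, to be left alone; origin at the centre of its underside: white wash bottle with bent nozzle, 62 x 87 x 195 mm high, at the left back
- mug: Bystander, to be left alone; origin at the centre of its underside: striped mug, 80 mm across, 89 mm high, at the left front
Not all that is in view belongs to the job. Leave any green look-alike of the part that bears dish_mid alone.

How it is judged (in metres and radians):
On the way, in this order (a step that is already met when the one before it is completed fails the run):
1. the pad is pressed before the stage has left its place (value of joint pad above 0.0015 m and distance of stage from where it was at the start of the episode below 0.015 m), for 0.1 s.
2. the stage meets the marked stop with the pad still pressed (distance between stage_mid and marked_stop_mid below 0.056 m and value of joint pad above 0.001 m), for 0.05 s.
At the end, for the whole second after the job is handed in: The stage's end face is within 3 mm of the marked stop, at rest, the pad is up (brake on, under 0.6 mm), and the dish is within 8 mm of its seat (distance between stage_mid and marked_stop_mid below 0.056 m and value of joint pad below 0.0006 m and linear speed of stage below 0.003 m/s and distance between dish_mid and dish_seat below 0.008 m); the robot touches nothing.
It fails at once if the stage is dragged with the brake on (faster than 30 mm/s while the pad is up, between 10 mm from where it stood and the marked stop) (linear speed of stage above 0.03 m/s and value of joint pad below 0.0003 m and distance of stage from where it was at the start of the episode above 0.01 m and distance between stage_mid and marked_stop_mid above 0.056 m).
It fails at once if the stage or pad is gripped or pressed hard (over 35 N) (contact force between the fingers and stage above 35 N).
It fails at once if the dish is shaken or lifted out of its seat (distance between dish_mid and dish_seat above 0.01 m).
It fails at once if another thing on the bench is moved or lifted by over 15 mm (distance of any of tweezers, needle_probe, spare_dish, blower, dropper_bottle, rock, wash_bottle, mug from where it was at the start of the episode above 0.015 m).
It also fails if it takes over 35 s, if anything falls off the work surface, if the arm or the gripper's body presses on something with over 40 N, if the wrist force passes 120 N, or if a joint passes its speed limit or range.

### The arm

A 7-joint arm with a two-finger parallel gripper is mounted at the origin on the work surface; the furniture and walls round the work are solid. World frame = base frame: x ahead of the robot, y to its left, z up, the work surface at z = 0. Lengths are in m, angles in degrees, forces in N, time in s.
With the tool pointing down it reaches from about 0.425 to 0.875 m from the base axis. Payload 9.9 kg.
Tool frame: the origin (TCP) lies at the very end of the fingers, on their centre line; the grasp point (between the pads) lies 19 mm behind it; z points along the fingers, y is the line along which they close (so a half turn about z gives the same grasp; the last joint's range is limited). The gripper opens to 85 mm and grips with 20 to 120 N. Pads are 22 mm wide; open, the fingers measure 114 mm over their backs; the gripper's body (76 mm by 85 mm) begins 54 mm behind the grasp point. The pads swing forward as they close: fully open they stand 13 mm farther back than shut.
Start: joints at [65.902, 32.985, 1.427, 82.34, -0.859, 64.687, -3.237], TCP at [0.223, -0.637, 0.231] pointing down, gripper open.
Joint ranges: [-157.87, 157.87], [-19.46, 123.44], [-87.15, 90], [11.01, 140.99], [-62.26, 242.26], [9.8, 113.94], [-161.44, 161.44]. Speed limits (degrees/s): [127.2, 127.2, 172.46, 172.46, 180, 180, 180].

### API

Orientations are given as a 3x3 rotation matrix whose columns are the frame's x, y, z axes.
In Python, from cell import ctrl, imaging, look_for gives the robot as it stands.
- The arm moves only by the shell command python3 -m jog 'ROWS' [FORCE]. ROWS is JSON, a list of rows, each a list of 7 numbers: the turn, a rotation vector about the tool's x, y, z in degrees, then the shift along the tool's x, y, z in mm, then the gripper command: -1 is fully open, 1 is shut, values between are in proportion. A call has 1 to 12 rows; each row is the pose to reach, as a shift and turn from the pose commanded when the call began, along the tool's axes at that moment; what a row does not reach only later rows make up. A row lasts 1/12 s, in which the tool goes at most 41.7 mm and 7.16 degrees, less where a joint would pass 70% of its speed; a pose out of reach is approached as far as the arm can. A call with a gripper value outside its range is refused whole. The fingers move at their own pace and stop on an object; FORCE is the grip in N (left out, the last holds). Time passes only in rows, so rows that repeat a pose let the fingers close. It gives the time, the measured TCP pose, the force, the opening and the grip force at its end, in the units of the state.
- ctrl.read_state(): the state, without advancing time (a new reading comes with each control period).
- imaging.grab_frame(name): name is "scene" or "side" or "wrist"; returns a dict with "frame" (384x512x3 uint8, red, green, blue), "z_map" (384x512 float32, m along the optical axis (not along the pixel's ray), 0 where there is no reading), "mtx" (3x3 intrinsics, pixels), "R" (3x3) and "t" (3): a world point X has camera coordinates R X + t. Camera axes: x right, y down, z forward; pixel columns grow to the right and rows downward; lengths in m; the calibration is good to about 2 mm. The wrist camera is an equidistant fisheye: a pixel r from the principal point sees the ray r / f radians off the axis. A picture is of the moment at which its call begins.
- ctrl.close_job(): hands the job in; it is judged then, once.
Trained networks look in the newest picture that a camera, given by its name, has taken for a name from the list of things; names that differ only in an ending like _2 or _b are one class to them, and where a whole thing is asked for, a point or a joint stands for the part that bears it (a point fixed in the world has none). Each returns a list of dicts, best first, with "confidence" (0 to 1); they miss things now and then, are a little off and sometimes report something else, mostly with a low value. They report only what shows in the picture. A call takes as long as a camera call. They do not tell look-alikes from the thing itself.
- look_for(label, camera): "at" ([x, y, z] in m, in the coordinates of the camera as it stood for that picture, good to about 4 mm: the middle of the surface that is visible of it).
The state is a dict: "time": time; "joints": joint angles; "qd": joint speeds; "joint_torque": joint torques, N m; "eef_pos": TCP position; "eef_rot": TCP orientation; "wrist_force": force on the tool from outside, world axes, zero at the start; "torque": the same for the moment, N m; "grip_width": finger opening in m; "finger_force": force on a finger pad.
Only numpy, scipy, OpenCV 4.12 (cv2) and the standard library are available. Lean on these libraries where they do the work, as an engineer would, in place of code of your own. Each camera call takes 0.05 s, during which the arm holds its last target. There are 200 camera calls.

## Working session

There is one attempt and no reset: what is moved stays moved. The work goes in short steps, Python scripts to look and compute and a shell command to move; the robot and the scene stay as the last step left them, time stands still between calls to the robot, and variables do not carry over. Pictures are saved under pics/ and viewed, at most 10 in all, crops included, and the job is handed in when it is done.

```bash
mkdir -p pics
cat > h.py <<'E'
import numpy as np, cv2
from cell import ctrl, imaging, look_for
def grab(n):
    return imaging.grab_frame(n)
def toworld(g,p): return g["R"].T@(np.array(p)-g["t"])
def cloud(g):
    K=g["mtx"];z=g["z_map"];v,u=np.mgrid[:z.shape[0],:z.shape[1]]
    P=np.stack([(u-K[0,2])/K[0,0]*z,(v-K[1,2])/K[1,1]*z,z],-1)
    return (P-g["t"])@g["R"]
def proj(g,X):
    c=g["R"]@np.array(X)+g["t"];q=g["mtx"]@c;return q[:2]/q[2]
E
python3 - <<'E'
from h import *
s=ctrl.read_state();print(s["time"],s["eef_pos"],np.round(s["eef_rot"],3).tolist(),s["grip_width"])
ims=[]
for n in("scene","side"):
    g=grab(n);cv2.imwrite(f"pics/{n}0.png",cv2.cvtColor(g["frame"],cv2.COLOR_RGB2BGR))
    for l in("rail","stage","pad","marked_stop","plain_stop","dish_mid","spare_dish","blower","dropper_bottle","rock","tweezers","needle_probe"):
        for d in look_for(l,n)[:3]:
            w=toworld(g,d["at"]);print(n,l,round(d["confidence"],2),w.round(3),proj(g,w).round())
E
```

```text
0.0 [ 0.22291679 -0.63663251  0.2304345 ] [[0.944, 0.33, -0.001], [0.33, -0.944, 0.002], [-0.0, -0.002, -1.0]] 0.08523362370343213
scene rail 0.76 [0.504 0.251 0.01 ] [208. 229.]
scene rail 0.37 [0.501 0.206 0.034] [221. 217.]
scene pad 0.61 [0.5   0.252 0.006] [208. 231.]
scene pad 0.53 [0.5   0.197 0.05 ] [224. 212.]
scene marked_stop 0.53 [0.528 0.345 0.034] [173. 233.]
scene plain_stop 0.56 [0.46  0.026 0.033] [277. 200.]
scene dish_mid 0.78 [0.649 0.061 0.015] [231. 182.]
scene dish_mid 0.77 [0.334 0.289 0.016] [233. 270.]
scene dish_mid 0.53 [0.575 0.182 0.037] [213. 201.]
scene spare_dish 0.87 [0.402 0.203 0.011] [244. 241.]
scene blower 0.54 [ 0.557 -0.197  0.049] [305. 160.]
scene dropper_bottle 0.41 [ 0.512 -0.277  0.075] [330. 152.]
scene rock 0.7 [0.5   0.201 0.035] [223. 216.]
scene tweezers 0.65 [0.39  0.103 0.009] [274. 228.]
scene needle_probe 0.7 [0.434 0.352 0.005] [190. 262.]
side rail 0.76 [0.487 0.102 0.018] [251. 193.]
side stage 0.66 [0.519 0.169 0.033] [256. 176.]
side pad 0.42 [0.509 0.187 0.05 ] [252. 169.]
side marked_stop 0.56 [0.347 0.433 0.073] [193. 130.]
side marked_stop 0.47 [0.538 0.336 0.042] [251. 146.]
side plain_stop 0.82 [0.469 0.015 0.03 ] [251. 208.]
side plain_stop 0.53 [0.423 0.195 0.016] [226. 179.]
side dish_mid 0.79 [0.653 0.053 0.018] [306. 196.]
side dish_mid 0.5 [0.581 0.165 0.043] [275. 172.]
side blower 0.59 [ 0.564 -0.226  0.059] [306. 252.]
side blower 0.21 [0.52  0.165 0.036] [257. 176.]
side dropper_bottle 0.79 [ 0.507 -0.298  0.056] [293. 275.]
side dropper_bottle 0.4 [ 0.429 -0.266  0.028] [259. 278.]
side rock 0.61 [ 0.426 -0.262  0.027] [258. 278.]
```

View pics/scene0.png

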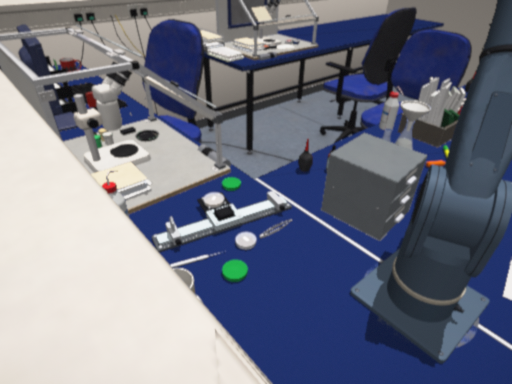

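View pics/side0.png

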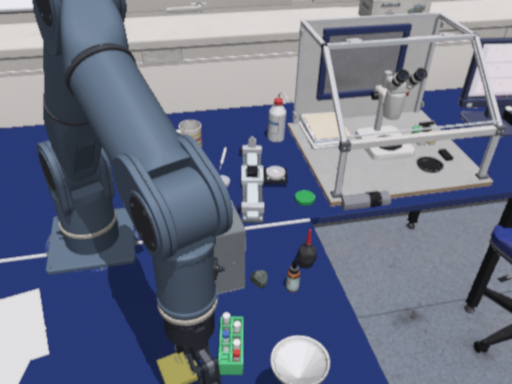

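Scene picture: the rail runs from (160,240) to (290,203), with the upright pointed plate on the left stop at (170,228). The plain stop is at (278,202). The stage pad is at (224,212) with the white dish at (213,201). The green dishes at (231,183) and (235,270) are look-alikes. A grey cabinet (375,185) stands between the arm and the work. I'll confirm in one crop and refine the pose by depth.

Run:
```python
from h import *
ims=[]
for n,(u0,u1,v0,v1) in dict(scene=(145,305,165,285),side=(180,340,110,230)).items():
    g=grab(n);ims.append(cv2.resize(cv2.cvtColor(g["frame"][v0:v1,u0:u1],cv2.COLOR_RGB2BGR),None,fx=4 if n=="scene" else 4,fy=4,interpolation=cv2.INTER_CUBIC)[:, :])
    W=cloud(g).reshape(-1,3)
    m=(g["z_map"].ravel()>0)&(abs(W[:,0]-.5)<.12)&(abs(W[:,1]-.18)<.25)
    P=W[m]
    for a,b in((.005,.015),(.017,.023),(.031,.037),(.036,.042),(.043,.052),(.055,.09)):
        q=P[(P[:,2]>a)&(P[:,2]<b)]
        # within 45mm of line plain->marked
        c0=np.array([.50,.18]);th=np.arctan2(.07,.32);ey=np.array([np.sin(th),np.cos(th)]);ex=np.array([ey[1],-ey[0]])
        x=(q[:,:2]-c0)@ex;y=(q[:,:2]-c0)@ey
        k=(abs(x)<.05)&(abs(y)<.23)
        print(n,a,b,k.sum())
        if k.sum(): 
            h,e=np.histogram(y[k],bins=np.arange(-.22,.23,.01))
            print([(round((e[i]+.005)*1000),int(h[i]),round(1000*x[k][(y[k]>=e[i])&(y[k]<e[i+1])].min()),round(1000*x[k][(y[k]>=e[i])&(y[k]<e[i+1])].max())) for i in range(len(h)) if h[i]])
    # cabinet
    m=(g["z_map"].ravel()>0)&(W[:,0]>.1)&(W[:,0]<.7)&(abs(W[:,1])<.35)&(W[:,2]>.1)&(W[:,2]<.4)
    if n=="scene":
        Q=W[m];print("cab",np.percentile(Q,[2,50,98],0).round(3))
cv2.imwrite("pics/c.png",cv2.resize(np.hstack(ims),(800,300)))
```

```text
scene 0.005 0.015 770
[(-205, 2, -23, 1), (-195, 20, -25, 35), (-185, 18, -25, -10), (-175, 2, -27, -23), (-155, 5, -26, -21), (-145, 23, -27, 39), (-135, 18, -27, 37), (-125, 19, -27, 36), (-115, 19, -28, 35), (-105, 20, -27, 36), (-95, 22, -30, 38), (-85, 21, -28, 36), (-75, 19, -27, 36), (-65, 20, -29, 36), (-55, 21, -27, 34), (-45, 19, -26, 37), (-35, 11, -28, -14), (-25, 9, -29, -25), (-15, 7, -29, -26), (-5, 11, -30, -25), (5, 10, -29, -25), (15, 7, -29, -26), (25, 10, -29, -25), (35, 9, -29, -26), (45, 7, -29, -26), (55, 23, -30, 35), (65, 23, -27, 35), (75, 22, -28, 35), (85, 24, -29, 35), (95, 27, -28, 36), (105, 25, -28, 36), (115, 24, -29, 35), (125, 24, -28, 34), (135, 26, -29, 33), (145, 24, -30, 35), (155, 2, -29, -26), (165, 1, -28, -28), (175, 25, -30, 34), (185, 28, -30, 32), (195, 27, -29, 35), (205, 40, -30, 34), (215, 56, -30, 33)]
scene 0.017 0.023 743
[(-195, 1, -3, -3), (-185, 18, -11, 22), (-165, 2, -41, -38), (-155, 2, -41, -39), (-145, 35, -29, 37), (-135, 21, -10, 23), (-125, 21, -11, 21), (-115, 21, -11, 22), (-105, 21, -12, 20), (-95, 25, -11, 22), (-85, 
[... 3144 characters left out ...]
7, -35, 40), (175, 6, -28, 36)]
side 0.036 0.042 237
[(-175, 13, -23, 40), (-165, 35, -23, 40), (-155, 41, -23, 41), (-145, 10, -5, 38), (-35, 3, 1, 30), (-25, 10, -25, 43), (-15, 21, -25, 40), (-5, 13, -29, 34), (5, 3, -19, 40), (15, 5, -26, 40), (25, 6, -26, 41), (35, 3, -19, 41), (45, 8, -26, 41), (55, 2, -19, 28), (145, 4, -21, 39), (155, 29, -28, 39), (165, 21, -24, 40), (175, 10, -24, 36)]
side 0.043 0.052 116
[(-175, 1, -20, -20), (-155, 1, -20, -20), (-15, 14, -6, 24), (-5, 16, -9, 24), (5, 17, -9, 24), (15, 15, -9, 24), (25, 21, -9, 24), (35, 15, -9, 24), (155, 8, -17, 18), (165, 8, -7, 15)]
side 0.055 0.09 45
[(-15, 1, 13, 13), (25, 1, 17, 17), (155, 13, -7, 18), (165, 30, -7, 18)]
```

View pics/c.png

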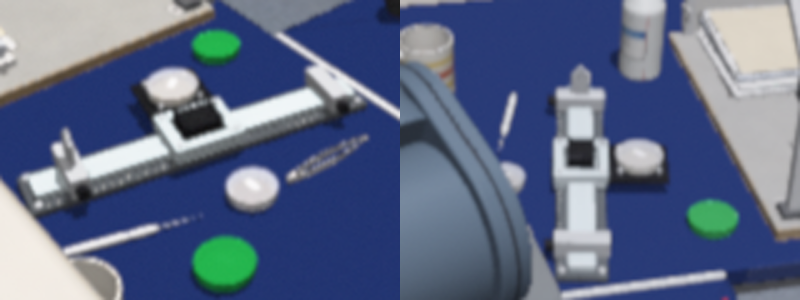

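Confirmed: the marked stop is the one at the left (+y) end, with the upright plate. The real stage has the white dish on a black plate; the green dishes are decoys. Axis in world is (0.214, 0.977), the pad is at about (0.509, 0.193), and the travel is about 96 mm. I'll raise the arm, shut the fingers and cross over the cabinet.

```bash
python3 -m jog '[[0,0,0,0,0,-40,1],[0,0,0,0,0,-80,1],[0,0,0,20,-17,-110,1],[0,0,0,50,-43,-110,1],[0,0,0,80,-69,-110,1],[0,0,0,110,-95,-110,1],[0,0,0,140,-121,-110,1],[0,0,0,170,-147,-110,1],[0,0,0,200,-173,-110,1],[0,0,0,230,-199,-110,1],[0,0,0,260,-225,-110,1],[0,0,0,290,-251,-110,1]]' 20
python3 -m jog '[[0,0,0,30,-26,0,1],[0,0,0,60,-52,0,1],[0,0,0,90,-78,0,1],[0,0,0,120,-104,0,1],[0,0,0,130,-117,0,1],[0,0,7,130,-117,0,1],[0,0,14,130,-117,0,1],[0,0,21,130,-117,0,1],[0,0,28,130,-117,0,1],[0,0,31.6,130,-117,0,1],[0,0,31.6,130,-117,0,1]]'
```

```text
time: 2.4
eef_pos: [0.4144, -0.3026, 0.3416]
eef_rot: [[0.944, 0.33, 0.001], [0.33, -0.944, -0.0], [0.0, 0.001, -1.0]]
wrist_force: [0.8, -0.2, -0.7]
grip_width: -0.0001
finger_force: 0.0
time: 3.32
eef_pos: [0.4979, -0.1508, 0.3414]
eef_rot: [[0.976, -0.216, 0.0], [-0.216, -0.976, -0.0], [0.0, 0.0, -1.0]]
wrist_force: [-0.3, -0.5, -0.6]
grip_width: 0.0002
finger_force: 0.0
```

```bash
python3 -m jog '[[0,0,0,-7,-38,0,1],[0,0,0,-14,-76,0,1],[0,0,0,-21,-114,0,1],[0,0,0,-29,-152,0,1],[0,0,0,-36,-190,0,1],[0,0,0,-43,-228,0,1],[0,0,0,-50,-266,0,1],[0,0,0,-57,-304,10,1],[0,0,0,-64,-338,30,1],[0,0,0,-64,-338,70,1],[0,0,0,-64,-338,110,1],[0,0,0,-64,-338,150,1]]'
python3 - <<'E'
from h import *
s=ctrl.read_state();print(s["time"],s["eef_pos"],s["wrist_force"])
g=grab("wrist");cv2.imwrite("pics/w1.png",cv2.cvtColor(g["frame"],cv2.COLOR_RGB2BGR))
print(g["mtx"].tolist(),toworld(g,[0,0,0]))
for l in("pad","stage","marked_stop","dish_mid"):
    for d in look_for(l,"wrist")[:3]: print(l,round(d["confidence"],2),toworld(g,d["at"]).round(4))
for n in("side","scene"):
    g=grab(n)
    for d in look_for("pad",n)[:2]: print(n,toworld(g,d["at"]).round(4))
np.save("g.npy",0)
cv2.imwrite("pics/s1.png",cv2.resize(cv2.cvtColor(grab("side")["frame"][90:240,170:350],cv2.COLOR_RGB2BGR),None,fx=4,fy=4))
E
```

```text
time: 4.32
eef_pos: [0.5072, 0.1938, 0.1902]
eef_rot: [[0.978, -0.209, 0.001], [-0.209, -0.978, 0.001], [0.001, -0.001, -1.0]]
wrist_force: [1.4, 0.3, 0.2]
grip_width: 0.0004
finger_force: 0.0
4.3167 [0.50722483 0.19382184 0.19015121] [1.37623273 0.25900596 0.20781115]
[[297.3186396354542, 0.0, 258.1420671195526], [0.0, 297.3186396354542, 190.21885987800397], [0.0, 0.0, 1.0]] [0.57026511 0.17954118 0.33176531]
pad 0.58 [0.5089 0.1896 0.0469]
stage 0.96 [0.5275 0.1846 0.0336]
marked_stop 0.88 [0.5378 0.3335 0.0418]
dish_mid 0.83 [0.6431 0.0648 0.0117]
dish_mid 0.65 [0.5819 0.1771 0.0377]
side [0.5093 0.1884 0.0497]
scene [0.4978 0.1981 0.0481]
```

View pics/w1.png

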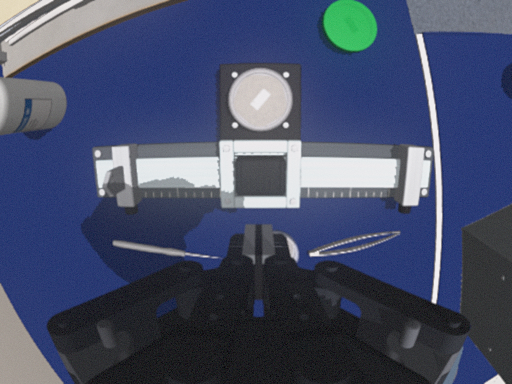

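Wrist view: the pad is at (260,175), with the stage ends at u≈219 and 300. The marked stop (upright plate, seen at left) has its inner face at u≈137, and the fingertips are at (258,230). The rail lies parallel to the image rows, so the tool is aligned with it.

Run:
```python
from h import *
g=grab("wrist");K=g["mtx"];s=ctrl.read_state();C=toworld(g,[0,0,0]);Rt=np.array(s["eef_rot"])
def px(u,v,z):
    d=np.array([u-K[0,2],v-K[1,2]]);r=np.hypot(*d);a=r/K[0,0]
    ray=g["R"].T@np.array([*(d/r*np.sin(a)),np.cos(a)]);X=C+ray*(z-C[2])/ray[2]
    return X
for n,p in dict(padL=(235.5,175,.048),padR=(286,175,.048),padT=(260,155,.046),padB=(260,196,.046),stL=(219.5,195,.034),stR=(300,195,.034),stopL=(136.5,175,.038),stopR=(397,175,.038),railL=(105,203,.01),railR=(425,203,.01),barL=(140,189,.02),barR=(395,188,.02)).items():
    X=px(*p);print(n,X.round(4),(Rt.T@(X-s["eef_pos"])*1000).round(1))
f=g["frame"];print("padrow",f[175,228:294].mean(1).astype(int).tolist(),"col",f[148:204,260].mean(1).astype(int).tolist())
```

```text
padL [0.5161 0.2138 0.048 ] [  3.2 -21.8 144.7]
padR [0.5055 0.1651 0.048 ] [  3.2  28.1 144.7]
padT [0.5301 0.186  0.046 ] [ 22.8   2.4 146.7]
padB [0.4893 0.1949 0.046 ] [-18.9   2.4 146.7]
stL [0.4961 0.2372 0.034 ] [-21.4 -40.4 158.7]
stR [0.4779 0.154  0.034 ] [-21.4  44.8 158.6]
stopL [0.5382 0.3207 0.038 ] [   2.  -131.   154.9]
stopR [0.4778 0.043  0.038 ] [  2.2 153.2 154.5]
railL [0.5111 0.3897 0.01  ] [ -39.2 -192.5  182.9]
railR [ 0.4239 -0.008   0.01  ] [-39.7 214.6 182.3]
barL [0.5194 0.3302 0.02  ] [ -18.4 -136.1  172.8]
barR [0.457 0.039 0.02 ] [-17.3 161.6 172.5]
padrow [234, 234, 235, 236, 222, 154, 99, 93, 75, 75, 83, 83, 78, 79, 81, 80, 82, 79, 82, 81, 82, 81, 83, 78, 77, 86, 79, 81, 80, 82, 83, 79, 85, 81, 84, 75, 82, 79, 85, 79, 80, 80, 88, 82, 78, 86, 81, 80, 86, 85, 78, 77, 77, 77, 83, 79, 82, 111, 176, 227, 235, 235, 233, 234, 233, 234] col [234, 233, 234, 233, 222, 207, 230, 226, 142, 78, 68, 77, 80, 83, 84, 88, 85, 81, 84, 81, 84, 87, 83, 82, 85, 82, 82, 85, 81, 83, 83, 82, 78, 77, 78, 78, 77, 81, 84, 75, 75, 76, 74, 78, 77, 74, 69, 85, 131, 191, 228, 235, 234, 233, 233, 233]
```

```bash
python3 -m jog '[[0,0,0,1,1,35,1],[0,0,0,2,3,70,1],[0,0,0,2,3,105,1],[0,0,0,2,3,125,1],[0,0,0,2,3,135,1],[0,0,0,2,3,140,1],[0,0,0,2,3,140,1],[0,0,0,2,3,140,1]]'
python3 -m jog '[[0,0,0,0,0,2,1],[0,0,0,0,0,4,1],[0,0,0,0,0,6,1],[0,0,0,0,0,7,1],[0,0,0,0,0,8,1],[0,0,0,0,0,8,1],[0,0,0,0,0,8,1]]'
python3 - <<'E'
from h import *
s=ctrl.read_state();print(s["eef_pos"],s["wrist_force"])
cv2.imwrite("pics/s2.png",cv2.resize(cv2.cvtColor(grab("side")["frame"][90:240,170:350],cv2.COLOR_RGB2BGR),None,fx=4,fy=4))
cv2.imwrite("pics/w2.png",cv2.cvtColor(grab("wrist")["frame"],cv2.COLOR_RGB2BGR))
E
```

```text
time: 5.53
eef_pos: [0.5095, 0.19, 0.0524]
eef_rot: [[0.977, -0.213, 0.002], [-0.213, -0.977, 0.001], [0.001, -0.001, -1.0]]
wrist_force: [0.7, -0.3, -0.5]
grip_width: 0.0004
finger_force: 0.0
time: 6.12
eef_pos: [0.5093, 0.1898, 0.0442]
eef_rot: [[0.977, -0.213, 0.001], [-0.213, -0.977, 0.0], [0.001, -0.001, -1.0]]
wrist_force: [-1.6, -0.4, 8.8]
grip_width: 0.0
finger_force: 4.5
[0.50925503 0.18975113 0.04415364] [-1.5548407  -0.39181401  8.78433654]
```

View pics/w2.png

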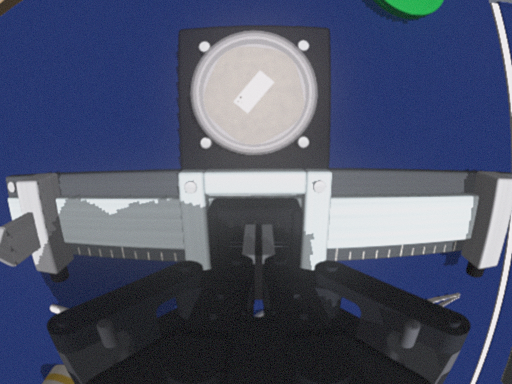

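The fingertips at (258,245) are mid-pad between the ribs, with the dish seated at (254,92). The force is 9 N and the spring is just about to give, so I'll press 5 mm more.

```bash
python3 -m jog '[[0,0,0,0,0,2,1],[0,0,0,0,0,3,1],[0,0,0,0,0,4,1],[0,0,0,0,0,5,1],[0,0,0,0,0,5,1],[0,0,0,0,0,5,1],[0,0,0,0,0,5,1]]'
```

```text
time: 6.8
eef_pos: [0.5093, 0.1898, 0.0393]
eef_rot: [[0.977, -0.213, 0.002], [-0.213, -0.977, 0.001], [0.001, -0.001, -1.0]]
wrist_force: [-1.4, 0.0, 9.5]
grip_width: -0.0001
finger_force: 5.0
```

The spring has given (5 mm more for only +0.7 N), so the brake is free. Now I'll push gently.

```bash
python3 -m jog '[[0,0,0,0,-1,0,1],[0,0,0,0,-3,0,1],[0,0,0,0,-6,0,1],[0,0,0,0,-10,0,1],[0,0,0,0,-14,0,1],[0,0,0,0,-18,0,1],[0,0,0,0,-22,0,1],[0,0,0,0,-26,0,1],[0,0,0,0,-30,0,1],[0,0,0,0,-33,0,1],[0,0,0,0,-35,0,1],[0,0,0,0,-36,0,1]]'
python3 - <<'E'
from h import *
g=grab("wrist");cv2.imwrite("pics/w3.png",cv2.cvtColor(g["frame"],cv2.COLOR_RGB2BGR))
E
```

```text
time: 7.8
eef_pos: [0.5169, 0.2255, 0.0393]
eef_rot: [[0.977, -0.213, 0.001], [-0.213, -0.977, 0.001], [0.001, -0.001, -1.0]]
wrist_force: [-2.1, -0.8, 11.1]
grip_width: 0.0003
finger_force: 5.0
```

View pics/w3.png

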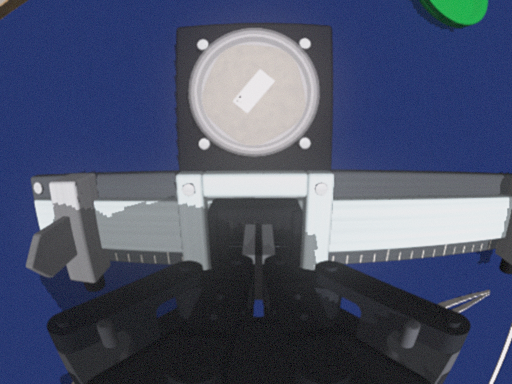

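Stage follows without slip (same offset to fingers), dish seated. Checking clearance of the finger linkage against the upright plate at (50,245) by depth.

Run:
```python
from h import *
g=grab("wrist");K=g["mtx"];z=g["z_map"];s=ctrl.read_state();Rt=np.array(s["eef_rot"])
def at(u,v):
    d=np.array([u-K[0,2],v-K[1,2]]);r=np.hypot(*d);a=r/K[0,0]
    c=np.array([*(d/r*np.tan(a)),1])*z[v,u];X=toworld(g,c);return X.round(3),(Rt.T@(X-s["eef_pos"])*1000).round(1)
for p in((65,325),(110,305),(150,285),(185,272),(40,250),(60,225),(87,225),(95,250),(190,245),(190,215)): print(p,*at(*p))
```

```text
(65, 325) [0.54  0.275 0.129] [ 12.1 -52.8 -89.2]
(110, 305) [0.536 0.267 0.114] [ 10.5 -44.7 -74.8]
(150, 285) [0.535 0.258 0.101] [ 10.5 -35.4 -61.6]
(185, 272) [0.533 0.248 0.092] [ 10.7 -25.2 -52.1]
(40, 250) [0.543 0.335 0.07 ] [   2.6 -112.9  -30.2]
(60, 225) [0.549 0.334 0.048] [   8.2 -112.8   -8.2]
(87, 225) [0.541 0.327 0.031] [   2.2 -104.5    8.6]
(95, 250) [0.523 0.331 0.028] [ -16.4 -104.3   11.7]
(190, 245) [0.519 0.263 0.034] [ -6.4 -37.2   5.4]
(190, 215) [0.535 0.259 0.032] [ 10.8 -36.2   7.2]
```

Linkage is above 0.11 m where the plate (0.081 m) will be: clear.

```bash
python3 -m jog '[[0,0,0,0,-2,0,1],[0,0,0,0,-5,0,1],[0,0,0,0,-9,0,1],[0,0,0,0,-14,0,1],[0,0,0,0,-19,0,1],[0,0,0,0,-24,0,1],[0,0,0,0,-29,0,1],[0,0,0,0,-34,0,1],[0,0,0,0,-39,0,1],[0,0,0,0,-43,0,1],[0,0,0,0,-46,0,1],[0,0,0,0,-48,0,1]]'
python3 -m jog '[[0,0,0,0,-1,0,1],[0,0,0,0,-2,0,1],[0,0,0,0,-3,0,1],[0,0,0,0,-4,0,1],[0,0,0,0,-5,0,1],[0,0,0,0,-5,0,1]]'
```

```text
time: 8.9
eef_pos: [0.5268, 0.2726, 0.0393]
eef_rot: [[0.977, -0.213, 0.001], [-0.213, -0.977, 0.001], [0.001, -0.001, -1.0]]
wrist_force: [-2.7, -0.6, 10.3]
grip_width: -0.0002
finger_force: 5.0
time: 9.4
eef_pos: [0.5278, 0.2773, 0.0394]
eef_rot: [[0.977, -0.213, 0.001], [-0.213, -0.977, 0.001], [0.001, -0.001, -1.0]]
wrist_force: [-1.8, 0.1, 9.3]
grip_width: 0.0002
finger_force: 5.0
```

```bash
python3 -m jog '[[0,0,0,0,-1,0,1],[0,0,0,0,-2,0,1],[0,0,0,0,-3,0,1],[0,0,0,0,-4,0,1],[0,0,0,0,-4,0,1]]'
python3 - <<'E'
from h import *
g=grab("wrist");cv2.imwrite("pics/w4.png",cv2.cvtColor(g["frame"],cv2.COLOR_RGB2BGR))
E
```

```text
time: 9.82
eef_pos: [0.5286, 0.2813, 0.0394]
eef_rot: [[0.977, -0.213, 0.001], [-0.213, -0.977, 0.001], [0.001, -0.001, -1.0]]
wrist_force: [-2.6, 0.9, 10.6]
grip_width: 0.0003
finger_force: 5.0
```

View pics/w4.png

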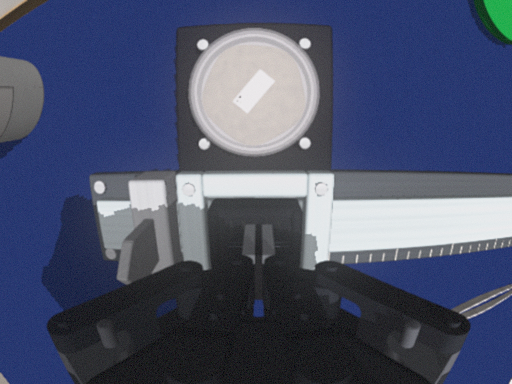

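The stage's left edge (178) is almost at the stop (177). I'll creep on until the force or a slip shows contact.

```bash
python3 -m jog '[[0,0,0,0,-1,0,1],[0,0,0,0,-2,0,1],[0,0,0,0,-3,0,1],[0,0,0,0,-4,0,1],[0,0,0,0,-4,0,1],[0,0,0,0,-4,0,1]]'
python3 - <<'E'
from h import *
a=cv2.imread("pics/w4.png");g=grab("wrist");b=cv2.cvtColor(g["frame"],cv2.COLOR_RGB2BGR)
cv2.imwrite("pics/w5.png",b)
A,B=[cv2.cvtColor(i[30:160,170:340],cv2.COLOR_BGR2GRAY).astype(np.float32) for i in(a,b)]
print(cv2.phaseCorrelate(A,B))
A,B=[cv2.cvtColor(i[:,:],cv2.COLOR_BGR2GRAY) for i in(a,b)]
for r in (180,192): print(A[r,165:200].tolist(),B[r,165:200].tolist())
E
```

```text
time: 10.37
eef_pos: [0.5294, 0.2852, 0.0394]
eef_rot: [[0.977, -0.213, 0.001], [-0.213, -0.977, 0.001], [0.001, -0.001, -1.0]]
wrist_force: [-3.1, 0.8, 9.7]
grip_width: -0.0004
finger_force: 5.0
((0.022724341175091922, 0.45435765545212803), 0.9619685412434393)
[108, 109, 113, 108, 109, 103, 106, 106, 100, 100, 133, 190, 219, 226, 226, 230, 229, 229, 229, 229, 230, 230, 229, 229, 231, 230, 230, 229, 230, 228, 229, 227, 229, 229, 224] [176, 177, 176, 169, 168, 155, 131, 106, 109, 107, 135, 192, 217, 228, 229, 229, 229, 230, 227, 228, 229, 231, 230, 229, 229, 230, 231, 231, 230, 230, 230, 229, 232, 230, 227]
[167, 134, 105, 97, 98, 107, 107, 109, 109, 103, 108, 140, 196, 222, 228, 230, 228, 227, 223, 221, 221, 220, 221, 220, 221, 224, 223, 223, 214, 212, 225, 232, 230, 232, 229] [221, 222, 223, 221, 221, 209, 199, 175, 139, 111, 105, 138, 191, 219, 228, 230, 229, 228, 220, 220, 221, 221, 222, 223, 224, 222, 222, 221, 208, 182, 205, 226, 230, 231, 228]
```

No slip yet, so the stage is still following. Continuing.

```bash
python3 -m jog '[[0,0,0,0,-1,0,1],[0,0,0,0,-2,0,1],[0,0,0,0,-3,0,1],[0,0,0,0,-3,0,1],[0,0,0,0,-3,0,1]]'
python3 - <<'E'
from h import *
a=cv2.imread("pics/w5.png");g=grab("wrist");b=cv2.cvtColor(g["frame"],cv2.COLOR_RGB2BGR)
cv2.imwrite("pics/w6.png",b)
A,B=[cv2.cvtColor(i[30:160,170:340],cv2.COLOR_BGR2GRAY).astype(np.float32) for i in(a,b)]
print(cv2.phaseCorrelate(A,B))
E
```

```text
time: 10.83
eef_pos: [0.5296, 0.2856, 0.0389]
eef_rot: [[0.977, -0.214, -0.001], [-0.214, -0.977, -0.002], [-0.0, 0.002, -1.0]]
wrist_force: [-3.7, -3.6, 10.9]
grip_width: 0.0
finger_force: 5.1
((-0.07900124754982585, 0.375395666450558), 0.9957542380187737)
```

The fingers stopped after 0.4 mm of the commanded 3 mm and the lateral force has risen, so the stage has met the stop. I'll ease most of the push off and lift.

```bash
python3 -m jog '[[0,0,0,0,1,0,1],[0,0,0,0,2,0,1],[0,0,0,0,2,0,1],[0,0,0,0,2,-3,1],[0,0,0,0,2,-6,1],[0,0,0,0,2,-9,1],[0,0,0,0,2,-13,1],[0,0,0,0,2,-20,1],[0,0,0,0,2,-40,1],[0,0,0,0,2,-70,1],[0,0,0,0,2,-100,1],[0,0,0,0,2,-130,1]]'
python3 - <<'E'
from h import *
g=grab("wrist");cv2.imwrite("pics/w7.png",cv2.cvtColor(g["frame"],cv2.COLOR_RGB2BGR));print(ctrl.read_state()["time"])
E
```

```text
time: 11.88
eef_pos: [0.5292, 0.2851, 0.1698]
eef_rot: [[0.977, -0.213, -0.001], [-0.213, -0.977, -0.0], [-0.001, 0.0, -1.0]]
wrist_force: [-0.4, -0.2, -0.6]
grip_width: -0.0001
finger_force: 0.0
11.9333
```

View pics/w7.png

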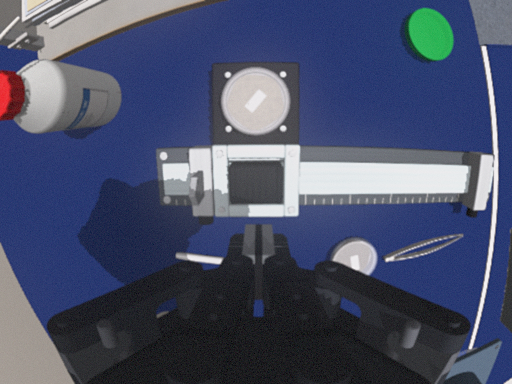

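The stage's end face lies against the marked stop (u≈213), the dish is in its seat at (256,101), and the fingers are clear. Handing in.

```bash
python3 -c "
from cell import ctrl
print(ctrl.close_job())"
```

```text
the job is handed in; nothing more can be done
None
```

I pushed the stage against the marked stop with the pad held down and then lifted off so the pad could come up. The last picture shows the stage at the stop and the dish in its seat. The job was handed in at about 12 s, and no verdict was returned.

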